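# Block the extended press ram with the right stop block

### The job

Block the ram of the horizontal bench press so that it cannot run back: hang the longest of the three stop blocks that fits into the exposed length of the ram's rod astride the rod, grip upward, working in from the front under the bridge beam. Then push the crosshead back gently by hand until the block is nipped between crosshead and cylinder nose with no play left, and let go. Do not pull the ram further out, and do not knock over the spray can or the jar.

Things in the scene. Friction and masses are not known exactly. Their poses are not given: they have to be found in the camera images.
- press: horizontal bench press, grey-blue steel frame, fixed to the bench. Origin: on its underside below the ram axis; z up; the ram extends along +y; -x is its open front, facing the robot. Base plate x = -70 to 70, y = -236 to 276 mm, 15 thick. End plates at y = -220 and 260, 16 thick, 357 tall, 130 wide up to z = 125, 72 wide above
- beam_edge (a point): middle of the lower front edge of the bridge beam that joins the tops of the end plates right above the ram: 312 mm above the bench, 25 mm in front of the ram axis; the beam is 50 mm wide, 46 mm high and runs along the whole press
- gland_face (a point): centre of the flat end of the cylinder's brass nose (44 mm diameter, 25 long; behind it the cylinder, 66 mm square, 110 long), on the ram axis, 80 mm above the bench; y points along the rod to the crosshead, z up. The exposed rod is bright steel, 28 mm diameter
- thrust_face (a point): centre of the crosshead's flat face that looks at the cylinder nose (dark steel collar, 50 mm diameter, 12 thick), on the ram axis; the exposed rod runs from gland_face to here. The crosshead behind the collar is 58 mm wide, 28 mm along the rod, its top 106 mm above the bench
- dog (a point): middle of the trip dog, an upright bright steel lug on top of the crosshead by which it can be pushed or held: 26 mm along the rod, 20 across, from 105 to 149 mm above the bench. The point is 127 mm above the bench, right above the rod axis and 26 mm beyond thrust_face
- ram (a joint): slide of the ram (m), growing as it extends; the exposed length of rod between gland_face and thrust_face is 0.070 + this value. The air is vented: it slides against about 5 N of friction and stays where it is left
- block_short: stop block: aluminium channel (inverted U) 70 mm long with a blue grip on top. Origin: centre of its underside; z up, y along its length. 50 mm wide; legs 8 mm thick, 34 mm apart (dark steel feet flared to 39), open below; inner roof 56 mm, outer roof 64 mm above the origin. Grip in the middle: 26 mm along y, 20 along x, from 64 to 106 mm above the origin. About 224 g
- block_medium: stop block: aluminium channel (inverted U) 95 mm long with a yellow grip on top. Origin: centre of its underside; z up, y along its length. 50 mm wide; legs 8 mm thick, 34 mm apart (dark steel feet flared to 39), open below; inner roof 56 mm, outer roof 64 mm above the origin. Grip in the middle: 26 mm along y, 20 along x, from 64 to 106 mm above the origin. About 304 g
- block_long: stop block: aluminium channel (inverted U) 120 mm long with a red grip on top. Origin: centre of its underside; z up, y along its length. 50 mm wide; legs 8 mm thick, 34 mm apart (dark steel feet flared to 39), open below; inner roof 56 mm, outer roof 64 mm above the origin. Grip in the middle: 26 mm along y, 20 along x, from 64 to 106 mm above the origin. About 384 g
- block_short_bore (a point): point in the middle of block_short's channel that lies on the rod's axis when the block sits on the rod (42 mm above the block's origin)
- block_medium_bore (a point): point in the middle of block_medium's channel that lies on the rod's axis when the block sits on the rod (42 mm above the block's origin)
- block_long_bore (a point): point in the middle of block_long's channel that lies on the rod's axis when the block sits on the rod (42 mm above the block's origin)
- spray_can: spray can, 65 mm in diameter, 198 mm tall, standing on the bench; origin at the centre of its underside, z up
- grease_jar: white jar with a blue lid, 64 mm in diameter, 72 mm tall, standing on the bench; origin at the centre of its underside, z up
Mind the look-alikes: they are no part of the job. Leave any orange look-alike of the block_long alone.

How it is judged:
By the outcome, as a careful person would: the job done as asked, in the order asked, and still so for the second after the job is handed in, with the robot touching nothing.
It also fails if it takes over 48 s, if anything falls off the work surface, if the arm or the gripper's body presses on something with over 40 N, if the wrist force passes 120 N, or if a joint passes its speed limit or range.

### The arm

A 7-joint arm with a two-finger parallel gripper is mounted at the origin on a cart in front of the work surface, level with it; the furniture and walls round the work are solid. World frame = base frame: x ahead of the robot, y to its left, z up, the work surface at z = 0. Lengths are in m, angles in rad, forces in N, time in s.
With the tool pointing down it reaches from about 0.4 to 0.85 m from the base axis. Payload 4.5 kg.
Tool frame: the origin (TCP) lies midway between the tips of the shut fingers; the grasp point (between the pads) lies 19 mm behind it; z points along the fingers, y is the line along which they close (so a half turn about z gives the same grasp; the last joint's range is limited). The gripper opens to 88 mm and grips with 3 to 60 N. Pads are 18 mm wide; open, the fingers measure 123 mm over their backs; the gripper's body (75 mm by 187 mm) begins 45 mm behind the grasp point.
Start: joints at [-1.233, 0.689, -0.195, 1.565, 0.157, 0.902, -0.215], TCP at [0.187, 0.596, 0.239] pointing down, gripper open.
Joint ranges: [-3.01, 3.01], [-0.46, 2.08], [-1.47, 1.51], [0.13, 2.56], [-1, 4.14], [0.04, 2.09], [-2.66, 2.66]. Speed limits (rad/s): [2.57, 2.57, 3.14, 3.14, 3.14, 3.14, 3.14].

### API

Orientations are given as a unit quaternion [x, y, z, w].
In Python, from plant import r gives the robot as it stands. The module is installed in compiled form; this text tells all that it offers.
- The arm moves only by the tool step_arm, never from a script. Its argument "series" is a list of rows, each a list of 7 numbers: the shift along the world's x, y, z in mm, then the turn, a rotation vector about the world's x, y, z in rad, then the closure, from 0 (fully open) to 1 (shut). A call has 1 to 20 rows; each row shifts and turns the commanded pose from where the row before left it; what a row does not reach is not made up. A row lasts 1/10 s, in which the tool goes at most 50 mm and 8.59 degrees, less where a joint would pass 70% of its speed; a pose out of reach is approached as far as the arm can. A call is refused whole if a number of a shift passes 50 or a number of a turn 0.15, either way. A call with a gripper value outside its range is refused whole. The fingers move at their own pace and stop on an object; "force" is the grip in N (left out, the last holds). Time passes only in rows, so rows that do not move let the fingers close. It gives the time, the measured TCP pose, the force, the opening and the grip force at its end, in the units of the state.
- r.get_state(): the state, without advancing time (a new reading comes with each control period).
- r.snapshot(name): name is "scene" or "top" or "wrist"; returns (picture, depth): 420x560x3 uint8, blue, green, red; 420x560 float32, m along the optical axis (not along the pixel's ray), 0 where there is no reading.
- r.get_calibration(name): a dict with "intrinsics" (3x3 intrinsics, pixels), "dist_coeffs" ([k1, k2, p1, p2, k3] as OpenCV has them; the pictures are not rectified), "pose" (4x4, takes a point from camera to world coordinates). Camera axes: x right, y up, looking along -z (the intrinsics and any distortion apply to the point x, -y, -z); pixel columns grow to the right and rows downward; lengths in m; the calibration is good to about 2 mm. A picture is of the moment at which its call begins: read the wrist's pose just before it. get_calibration takes no time and is no camera call; for the wrist camera it gives the pose at the moment of the call.
- r.finish_job(): hands the job in; it is judged then, once.
The state is a dict: "clock": time; "q": joint angles; "qd": joint speeds; "joint_torque": joint torques, N m; "tool_pos": TCP position; "eef_rot": TCP orientation; "contact_force": force on the tool from outside, world axes, zero at the start; "moment": the same for the moment, N m; "opening": opening from 0.0 (shut) to 1.0 (fully open); "finger_force": force on a finger pad.
Only numpy, scipy, OpenCV 4.12 (cv2) and the standard library are available. Lean on these libraries where they do the work, as an engineer would, in place of code of your own. Each camera call takes 0.05 s, during which the arm holds its last target. There are 200 camera calls.

## Working session

There is one attempt and no reset: what is moved stays moved. The work goes in short steps, Python scripts to look and compute and a tool call to move; the robot and the scene stay as the last step left them, time stands still between calls to the robot, and variables do not carry over. Pictures are saved under pics/ and viewed, at most 10 in all, crops included, and the job is handed in when it is done.

Besides the shell and the picture viewer there is one more tool, called after "Request:" as name(argument=value, ...) on one line, values as JSON. step_arm: Moves the arm, as the interface text tells. Its arguments: {"type":"object","properties":{"series":{"type":"array"},"force":{"type":"number"}},"required":["series"]}

```bash
mkdir -p pics
cat > h.py <<'E'
import numpy as np, cv2
from plant import r
def cloud(name):
    c=r.get_calibration(name); img,d=r.snapshot(name)
    K=np.array(c["intrinsics"]);D=np.array(c["dist_coeffs"]);T=np.array(c["pose"])
    h,w=d.shape; u,v=np.meshgrid(np.arange(w),np.arange(h))
    p=cv2.undistortPoints(np.stack([u,v],-1).reshape(-1,1,2).astype(np.float64),K,D).reshape(h,w,2)
    P=np.stack([p[...,0]*d,-p[...,1]*d,-d],-1)@T[:3,:3].T+T[:3,3]
    P[d==0]=np.nan
    return img,P,T
E
python3 - <<'E'
from h import *
for n in("scene","top"):
    i,P,T=cloud(n); cv2.imwrite(f"pics/{n}1.png",i); np.save(f"{n}1.npy",P); print(n,T.round(2).tolist())
print(r.get_state())
E
```

```text
scene [[-0.58, 0.41, -0.7, -0.68], [-0.82, -0.3, 0.49, 1.05], [-0.01, 0.86, 0.51, 1.08], [0.0, 0.0, 0.0, 1.0]]
top [[-0.0, 0.98, -0.2, 0.15], [-1.0, -0.0, -0.01, 0.19], [-0.01, 0.2, 0.98, 1.99], [0.0, 0.0, 0.0, 1.0]]
{'clock': 0.1, 'q': array([-1.23319707,  0.68988699, -0.19451206,  1.56620423,  0.15726703,
        0.90249878, -0.21509885]), 'qd': array([ 0.00035915, -0.00342469,  0.00065482, -0.00394654, -0.00035396,
        0.00110806, -0.00269924]), 'joint_torque': array([-3.63725791e-03, -5.28503358e+01, -1.27172906e+00, -1.53835452e+01,
       -5.25522628e-02,  1.98185146e-03,  4.21130437e-05]), 'tool_pos': array([0.18683979, 0.59584233, 0.23800775]), 'eef_rot': array([ 1.51293173e-01,  9.88488607e-01, -8.02248413e-04, -7.37439893e-05]), 'contact_force': array([0.12581523, 0.98907927, 0.95078282]), 'moment': array([-0.01854176,  0.018537  ,  0.01545645]), 'finger_force': 0.0, 'opening': 1.0005934556120872}
```

View pics/scene1.png

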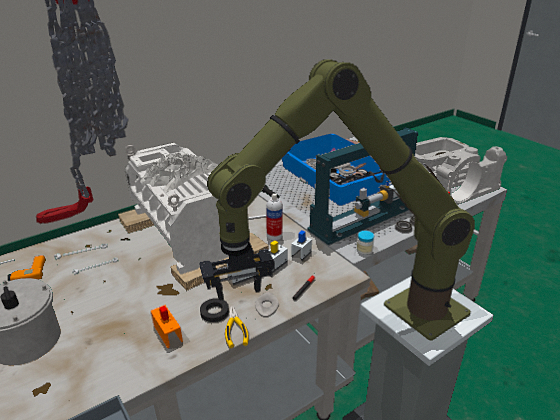

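View pics/top1.png

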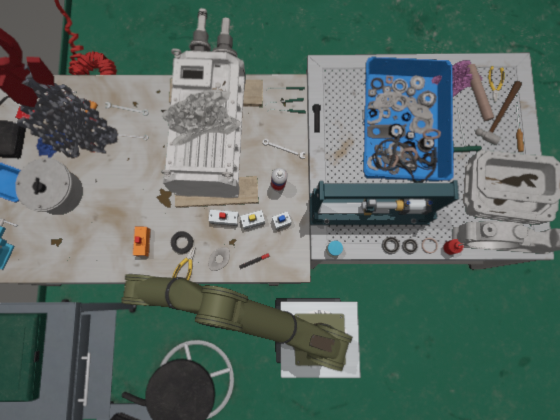

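The scene and top pictures show these candidates for the block (top picture):
- red-gripped aluminium block at (222,216)
- yellow-gripped block at (253,218)
- blue-gripped block at (282,219)
- orange look-alike with a red grip at (140,242), to be left alone

The spray can is at (279,180), the jar at (335,248), and the press spans columns 312–457.

Run:
```python
from h import *
t=cv2.imread("pics/top1.png");s=cv2.imread("pics/scene1.png")
a=cv2.resize(t[165:265,200:470],None,fx=2.96,fy=2.96,interpolation=cv2.INTER_CUBIC)
b=cv2.resize(s[120:270,230:430],None,fx=2,fy=2,interpolation=cv2.INTER_CUBIC)
o=np.zeros((600,800,3),np.uint8);o[:a.shape[0],:a.shape[1]]=a[:,:800];o[300:600,:400]=b
cv2.imwrite("pics/crop1.png",o)
P=np.load("top1.npy")
def at(u,v): return np.nanmedian(P[v-1:v+2,u-1:u+2].reshape(-1,3),0).round(3)
for n,u,v in[("red",222,215),("yel",253,217),("blu",282,218),("orange",140,240),("can",279,172),("jar",335,247),("beamL",316,188),("beamR",452,188),("rod",400,206),("table",250,245),("bench2",350,235)]: print(n,at(u,v))
# beam top
m=(P[...,2]>.345)&(P[...,2]<.37)&(P[...,1]<.25)&(P[...,1]>-.5)
q=P[m]; print("beam",len(q),q.min(0),q.max(0), cv2.minAreaRect((q[:,:2]*1000).astype(np.float32)))
# blocks roofs
for n,(y0,y1) in dict(all=(.2,.6)).items():
    m=((P[...,2]>.055)&(P[...,2]<.072)&(P[...,1]>.2)&(P[...,1]<.65)&(P[...,0]<.65)).astype(np.uint8)
    k,l,st,c=cv2.connectedComponentsWithStats(m)
    for j in range(1,k):
        if st[j,4]>40:
            q=P[l==j]; print(st[j],q.mean(0).round(3),cv2.minAreaRect((q[:,:2]*1000).astype(np.float32)))
```

```text
red [0.499 0.399 0.106]
yel [0.49  0.272 0.106]
blu [0.486 0.153 0.104]
orange [0.398 0.735 0.097]
can [0.656 0.165 0.194]
jar [ 0.37  -0.065  0.072]
beamL [0.602 0.017 0.129]
beamR [ 0.548 -0.451  0.355]
rod [ 0.536 -0.334  0.096]
table [ 0.388  0.289 -0.   ]
bench2 [ 0.431 -0.141 -0.006]
beam 2068 [-0.05542269 -0.4761019   0.34510007] [0.57768627 0.07998462 0.36971151] ((266.15631103515625, -198.55206298828125), (498.9774169921875, 669.8099975585938), 84.64900970458984)
[208 210  30  14 273] [0.5   0.402 0.064] ((501.09051513671875, 400.86639404296875), (120.37013244628906, 53.01542663574219), 83.94825744628906)
[240 210  25  18 204] [0.491 0.277 0.064] ((492.0167541503906, 277.1925048828125), (51.22712707519531, 94.81809997558594), 16.47245979309082)
```

View pics/crop1.png

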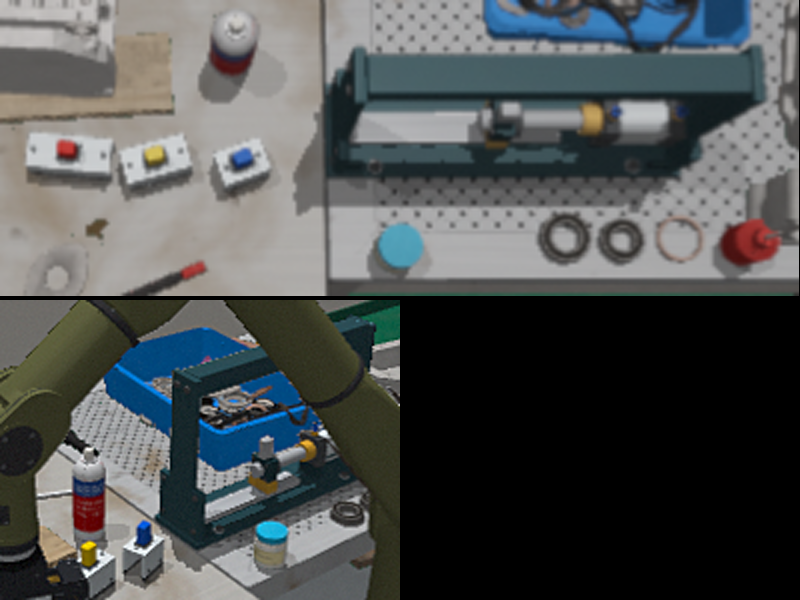

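The crop shows the longest-looking red block at crop (66,150), yellow at (154,155) and blue at (242,158). The exposed rod runs from the collar at about crop x=520 to the brass nose at about x=580. Next I'll measure that gap and the press pose.

Run:
```python
from h import *
P=np.load("top1.npy");t=cv2.imread("pics/top1.png")
m=(P[...,2]>.345)&(P[...,2]<.365)&(P[...,1]<.1)&(P[...,1]>-.55)&(P[...,0]>.45)
q=P[m]; print("beam",len(q),q[:,2].mean(),cv2.minAreaRect((q[:,:2]*1000).astype(np.float32)))
m=(abs(P[...,2])<.02)&(P[...,1]<-.0)&(P[...,1]>-.4)&(P[...,0]<.44)&(P[...,0]>.37); print("bench z",np.nanmedian(P[m][:,2]))
for v in (204,206,208):
    print("row",v)
    for u in range(362,404,1): print(u,P[v,u].round(3).tolist(),t[v,u].tolist())
```

```text
beam 1980 0.3567840636290846 ((542.7196044921875, -224.38055419921875), (503.4312744140625, 70.17103576660156), 89.97154998779297)
bench z -0.0007182391837607938
row 204
362 [0.547, -0.181, 0.085] [108, 106, 106]
363 [0.546, -0.183, 0.094] [159, 156, 155]
364 [0.544, -0.186, 0.103] [164, 162, 161]
365 [0.546, -0.192, 0.093] [153, 151, 150]
366 [0.545, -0.195, 0.097] [95, 92, 90]
367 [0.54, -0.195, 0.119] [63, 60, 55]
368 [0.537, -0.196, 0.135] [69, 68, 67]
369 [0.533, -0.196, 0.152] [76, 74, 74]
370 [0.534, -0.2, 0.149] [97, 96, 95]
371 [0.534, -0.204, 0.15] [101, 99, 99]
372 [0.535, -0.21, 0.142] [102, 100, 100]
373 [0.536, -0.214, 0.141] [104, 102, 102]
374 [0.533, -0.215, 0.155] [105, 103, 102]
375 [0.535, -0.222, 0.143] [101, 99, 98]
376 [0.543, -0.234, 0.107] [118, 116, 115]
377 [0.545, -0.24, 0.097] [159, 157, 156]
378 [0.546, -0.246, 0.089] [167, 166, 164]
379 [0.546, -0.25, 0.093] [168, 166, 165]
380 [0.546, -0.254, 0.093] [168, 166, 165]
381 [0.545, -0.257, 0.096] [168, 166, 165]
382 [0.548, -0.264, 0.083] [168, 166, 165]
383 [0.546, -0.267, 0.091] [168, 166, 165]
384 [0.546
[... 3567 characters left out ...]
0.081] [91, 90, 89]
387 [0.531, -0.284, 0.082] [91, 90, 89]
388 [0.53, -0.287, 0.088] [90, 89, 88]
389 [0.528, -0.289, 0.095] [86, 85, 84]
390 [0.53, -0.296, 0.084] [85, 83, 82]
391 [0.53, -0.3, 0.085] [85, 84, 82]
392 [0.531, -0.306, 0.078] [84, 83, 82]
393 [0.531, -0.31, 0.078] [85, 84, 82]
394 [0.53, -0.312, 0.088] [85, 84, 82]
395 [0.531, -0.317, 0.081] [87, 90, 92]
396 [0.529, -0.32, 0.088] [65, 81, 92]
397 [0.528, -0.322, 0.097] [55, 92, 115]
398 [0.527, -0.325, 0.099] [57, 101, 127]
399 [0.527, -0.329, 0.101] [59, 105, 131]
400 [0.527, -0.333, 0.099] [60, 106, 133]
401 [0.529, -0.34, 0.09] [61, 107, 134]
402 [0.529, -0.344, 0.091] [58, 101, 127]
403 [0.528, -0.346, 0.096] [49, 70, 86]
```

The gap measures about 85 mm: the collar is at y≈-0.234 and the nose at y≈-0.319. So the 70 mm block with the blue grip at (282,219) is the longest that fits, and I'll confirm this from close by. Next is its pose and the approach.

```bash
cat >> h.py <<'E'
from scipy.spatial.transform import Rotation as R
def Rt(yaw,tilt):  # tilt: angle from straight down toward forward(+x turned by yaw)
    b=R.from_matrix(np.array([[-1,0,0],[0,1,0],[0,0,-1.]]))
    return R.from_euler('z',yaw,degrees=True)*R.from_euler('y',-tilt,degrees=True)*b
def goal(g,yaw,tilt,verbose=1):
    s=r.get_state(); Rg=Rt(yaw,tilt); tcp=np.array(g)+Rg.apply([0,0,.019])
    d=(tcp-s["tool_pos"])*1000; rv=(Rg*R.from_quat(s["eef_rot"]).inv()).as_rotvec()
    gp=s["tool_pos"]-R.from_quat(s["eef_rot"]).apply([0,0,.019])
    print("clock",round(s["clock"],2),"shift mm",d.round(1),"rot",rv.round(3),"|rot|/.149",round(np.linalg.norm(rv)/.149,1),"grasp now",gp.round(4),"F",s["contact_force"].round(1),"open",round(s["opening"],3),"q",s["q"].round(2))
E
python3 - <<'E'
from h import *
img=cv2.imread("pics/top1.png"); c=r.get_calibration("top")
K=np.array(c["intrinsics"]);D=np.array(c["dist_coeffs"]);T=np.array(c["pose"])
def plane(uv,z):
    p=cv2.undistortPoints(np.array(uv,float).reshape(-1,1,2),K,D).reshape(-1,2)
    d=np.c_[p[:,0],-p[:,1],-np.ones(len(p))]@T[:3,:3].T
    return T[:3,3]+d*((z-T[2,3])/d[:,2])[:,None]
b=img.astype(int); hsv=cv2.cvtColor(img,cv2.COLOR_BGR2HSV)
for n,lo,hi,(u0,u1,v0,v1) in [("blue",100,130,(270,295,208,230))]:
    m=np.zeros(img.shape[:2],bool); m[v0:v1,u0:u1]=True
    g=m&(hsv[...,0]>=lo)&(hsv[...,0]<=hi)&(hsv[...,1]>120); v,u=np.where(g); print(n,len(u),plane([[u.mean(),v.mean()]],.09))
    w=(m&(hsv[...,1]<50)&(hsv[...,2]>165))|g
    k,l,st,ce=cv2.connectedComponentsWithStats(w.astype(np.uint8)); j=1+st[1:,4].argmax()
    v,u=np.where(l==j); q=plane(np.c_[u,v],.064)[:,:2]*1000
    print(st[j],q.mean(0),cv2.minAreaRect(q.astype(np.float32)))
goal([.486-.07,.153-.02,.09+.07],17,45)
E
```

```text
blue 28 [[0.48676603 0.15480512 0.09      ]]
[270 208  25  20 333] [506.3229744  152.77489138] ((495.1826171875, 151.64646911621094), (101.0547103881836, 80.9693603515625), 89.82682037353516)
clock 0.1 shift mm [ 242.  -458.9  -91.4] rot [-0.001 -0.797  0.57 ] |rot|/.149 6.6 grasp now [0.1868 0.5959 0.257 ] F [0.1 1.  1. ] open 1.001 q [-1.23  0.69 -0.19  1.57  0.16  0.9  -0.22]
```

Request:
step_arm(series=[[14,-34,-3,0,-0.057,0.041,0],[14,-34,-3,0,-0.057,0.041,0],[14,-34,-3,0,-0.057,0.041,0],[14,-34,-3,0,-0.057,0.041,0],[14,-34,-3,0,-0.057,0.041,0],[14,-34,-3,0,-0.057,0.041,0],[14,-34,-3,0,-0.057,0.041,0],[14,-34,-3,0,-0.057,0.041,0],[14,-34,-3,0,-0.057,0.041,0],[14,-34,-3,0,-0.057,0.041,0],[14,-34,-3,0,-0.057,0.041,0],[14,-34,-3,0,-0.057,0.041,0],[14,-34,-3,0,-0.057,0.041,0],[14,-34,-3,0,-0.057,0.041,0],[0,0,0,0,0,0,0]], force=40)

```text
clock: 1.6
tool_pos: [0.3167, 0.2704, 0.1777]
eef_rot: [-0.044, 0.966, -0.034, 0.251]
contact_force: [0.4, -0.0, 0.5]
opening: 0.999
finger_force: 0.0
```

Run:
```python
from h import *
goal([.486,.154,.09],17,45)
i,P,T=cloud("wrist"); cv2.imwrite("pics/w1.png",i); np.save("w1.npy",P); np.save("w1T.npy",T)
goal([.486,.154,.09],17,45)
```

```text
clock 1.6 shift mm [ 182.1 -112.4 -101.2] rot [ 0.137 -0.26   0.239] |rot|/.149 2.5 grasp now [0.3075 0.2712 0.1943] F [ 0.4 -0.   0.5] open 0.999 q [-0.96  0.63 -0.41  2.52  1.67  0.74 -1.28]
clock 1.65 shift mm [ 180.9 -111.7 -102. ] rot [ 0.136 -0.257  0.242] |rot|/.149 2.5 grasp now [0.3087 0.2705 0.1951] F [-0.4 -0.3  0.2] open 1.0 q [-0.96  0.62 -0.4   2.52  1.68  0.74 -1.28]
```

View pics/w1.png

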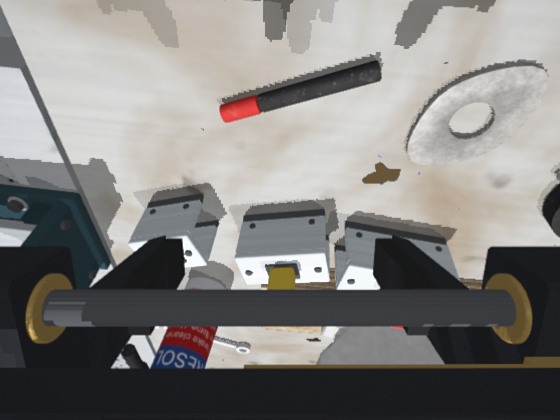

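The wrist picture shows the three blocks from the front: blue-gripped at left (170,235), yellow in the middle (285,240) and red at right (395,255). The can is behind them at (190,335). The tilt stopped early because the elbow was near its limit, which should ease as the arm reaches further out. I'll fit the short block from this point cloud.

Run:
```python
from h import *
P=np.load("w1.npy");img=cv2.imread("pics/w1.png")
m=(P[...,1]<.225)&(P[...,1]>.08)&(P[...,0]>.42)&(P[...,0]<.56)
print("z hist",np.histogram(P[m][:,2],bins=np.arange(-.01,.12,.01)))
rf=m&(P[...,2]>.055)&(P[...,2]<.075); q=P[rf]*1000
print("roof",len(q),q.mean(0),cv2.minAreaRect(q[:,:2].astype(np.float32)))
fr=m&(P[...,2]>.015)&(P[...,2]<.055); q=P[fr]*1000
print("front",len(q),q.mean(0),q.min(0),q.max(0))
# front-face line: leftmost x per y bins
A=q; 
for y in range(90,215,8):
    s=A[(A[:,1]>=y)&(A[:,1]<y+8)]
    if len(s)>10: print(y+4,np.median(s[:,0]).round(1),len(s))
```

```text
z hist (array([5449, 1194,  440,  529,  515,  515,  514,  767,    0,    0,    0,
          0]), array([-0.01,  0.  ,  0.01,  0.02,  0.03,  0.04,  0.05,  0.06,  0.07,
        0.08,  0.09,  0.1 ,  0.11]))
roof 1031 [475.57864513 163.8611728   62.37870833] ((482.706787109375, 169.0799560546875), (50.872764587402344, 104.70189666748047), 20.33820915222168)
front 2051 [472.31476143 157.41278496  34.93490204] [453.10100644 111.14828807  15.00987317] [503.33007047 224.98737738  54.99756544]
110 477.5 42
118 475.7 162
126 472.5 170
134 469.8 169
142 466.7 173
150 463.9 177
158 461.0 176
166 458.1 212
174 455.6 293
182 495.6 221
190 494.7 218
198 499.4 13
```

Run:
```python
from h import *
goal([.429,.132,.143],20,50)
goal([.487,.153,.092],20,50)
T=np.load("w1T.npy");s=r.get_state();print("cam in tool",R.from_quat(s["eef_rot"]).inv().apply(T[:3,3]-s["tool_pos"]).round(3))
```

```text
clock 1.65 shift mm [ 124.7 -132.7  -47.8] rot [ 0.161 -0.34   0.296] |rot|/.149 3.2 grasp now [0.3087 0.2705 0.1951] F [-0.4 -0.3  0.2] open 1.0 q [-0.96  0.62 -0.4   2.52  1.68  0.74 -1.28]
clock 1.65 shift mm [ 182.7 -111.7  -98.8] rot [ 0.161 -0.34   0.296] |rot|/.149 3.2 grasp now [0.3087 0.2705 0.1951] F [-0.4 -0.3  0.2] open 1.0 q [-0.96  0.62 -0.4   2.52  1.68  0.74 -1.28]
cam in tool [ 0.066 -0.    -0.146]
```

Request:
step_arm(series=[[16,-17,0,0.02,-0.042,0.037,0],[16,-17,0,0.02,-0.042,0.037,0],[16,-17,0,0.02,-0.042,0.037,0],[16,-17,-4,0.02,-0.042,0.037,0],[16,-17,-8,0.02,-0.042,0.037,0],[16,-17,-10,0.02,-0.042,0.037,0],[15,-16,-12,0.02,-0.042,0.037,0],[14,-15,-13,0.02,-0.042,0.037,0],[0,0,0,0,0,0,0]])

```text
clock: 2.55
tool_pos: [0.4399, 0.2429, 0.1227]
eef_rot: [-0.14, 0.928, -0.03, 0.343]
contact_force: [-0.6, -0.8, 0.3]
opening: 1.002
finger_force: 0.0
```

Run:
```python
from h import *
goal([.429,.132,.143],20,50)
goal([.487,.153,.092],20,50)
```

```text
clock 2.55 shift mm [   2.8 -105.9    8.1] rot [ 0.198 -0.132  0.117] |rot|/.149 1.8 grasp now [0.4276 0.2421 0.1372] F [-0.6 -0.8  0.3] open 1.002 q [-0.25  1.31 -1.46  2.56  1.8   1.94 -0.9 ]
clock 2.55 shift mm [ 60.8 -84.9 -42.9] rot [ 0.198 -0.132  0.117] |rot|/.149 1.8 grasp now [0.4276 0.2421 0.1372] F [-0.6 -0.8  0.3] open 1.002 q [-0.25  1.31 -1.46  2.56  1.8   1.94 -0.9 ]
```

```bash
cat > k.py <<'E'
import numpy as np, itertools
from scipy.spatial.transform import Rotation as R
from scipy.optimize import least_squares
S=[([-1.2332,.6899,-.1945,1.5662,.15727,.9025,-.2151],[.18684,.59584,.238],[.15129,.98849,-.0008,0]),
([-.96,.63,-.41,2.52,1.67,.74,-1.28],[.3167,.2704,.1777],[-.044,.966,-.034,.251]),
([-.25,1.31,-1.46,2.56,1.80,1.94,-.90],[.4399,.2429,.1227],[-.14,.928,-.03,.343])]
def fk(q,sg,p):
    Rm=R.identity();pos=np.array([0,0,p[0]])
    for i,a in enumerate("zyzyzyz"):
        off=p[4] if i==0 else 0
        Rm=Rm*R.from_euler(a,sg[i]*q[i]+off)
        if i==2: pos=pos+Rm.apply([p[5],0,p[1]])
        if i==3: pos=pos+Rm.apply([p[6],0,0])
        if i==4: pos=pos+Rm.apply([0,0,p[2]])
    return pos+Rm.apply([0,0,p[3]]),Rm
if __name__=="__main__":
    best=[]
    for sg in itertools.product([1,-1],repeat=7):
        if sg[1]<0: continue
        for o in (0,1.57,3.14,-1.57):
            f=lambda p:np.concatenate([np.r_[fk(q,sg,p)[0]-x, .1*(fk(q,sg,p)[1].as_matrix()[:,2]-R.from_quat(e).as_matrix()[:,2])] for q,x,e in S])
            r=least_squares(f,[.3,.35,.35,.2,o,0,0]); best.append((r.cost,sg,r.x.round(3)))
    best.sort(key=lambda b:b[0])
    for b in best[:4]: print(b)
E
python3 k.py
```

```text
(np.float64(0.000386339245183568), (-1, 1, -1, 1, -1, 1, -1), array([ 0.337,  0.557,  0.345,  0.333, -0.073, -0.009, -0.018]))
(np.float64(0.0003863392451835697), (-1, 1, -1, 1, -1, 1, 1), array([ 0.337,  0.557,  0.345,  0.333, -0.073, -0.009, -0.018]))
(np.float64(0.00038633924518357535), (-1, 1, -1, 1, -1, 1, -1), array([ 0.337,  0.557,  0.345,  0.333, -0.073, -0.009, -0.018]))
(np.float64(0.00038633924518357746), (-1, 1, -1, 1, -1, 1, 1), array([ 0.337,  0.557,  0.345,  0.333, -0.073, -0.009, -0.018]))
```

Run:
```python
from h import *
goal([.487,.153,.19],20,30)
```

```text
clock 2.55 shift mm [ 56.1 -86.6  50.8] rot [0.096 0.202 0.091] |rot|/.149 1.6 grasp now [0.4276 0.2421 0.1372] F [-0.6 -0.8  0.3] open 1.002 q [-0.25  1.31 -1.46  2.56  1.8   1.94 -0.9 ]
```

Request:
step_arm(series=[[0,0,20,0.032,0.067,0.03,0],[0,-3,20,0.032,0.067,0.03,0],[4,-10,11,0.032,0.067,0.03,0],[10,-15,0,0,0,0,0],[11,-15,0,0,0,0,0],[11,-15,0,0,0,0,0],[10,-15,0,0,0,0,0],[10,-14,0,0,0,0,0],[0,0,0,0,0,0,0]])

```text
clock: 3.45
tool_pos: [0.4958, 0.1572, 0.1763]
eef_rot: [-0.164, 0.952, 0.047, 0.255]
contact_force: [-0.1, 0.1, 0.4]
opening: 0.999
finger_force: 0.0
```

Run:
```python
from h import *
goal([.487,.153,.19],20,30)
goal([.487,.153,.092],20,38)
s=r.get_state();print(list(s["q"].round(4)),list(s["tool_pos"].round(4)),list(s["eef_rot"].round(4)))
```

```text
clock 3.45 shift mm [ 0.1 -1.  -2.8] rot [-0.005 -0.     0.006] |rot|/.149 0.1 grasp now [0.4869 0.1539 0.1928] F [-0.1  0.1  0.4] open 0.999 q [ 0.33  1.03 -1.45  2.41  1.84  1.19 -0.3 ]
clock 3.45 shift mm [  2.2  -0.2 -99.3] rot [ 0.043 -0.132  0.005] |rot|/.149 0.9 grasp now [0.4869 0.1539 0.1928] F [-0.1  0.1  0.4] open 0.999 q [ 0.33  1.03 -1.45  2.41  1.84  1.19 -0.3 ]
[np.float64(0.3306), np.float64(1.0285), np.float64(-1.4489), np.float64(2.4108), np.float64(1.8356), np.float64(1.1917), np.float64(-0.3002)] [np.float64(0.4958), np.float64(0.1572), np.float64(0.1763)] [np.float64(-0.1643), np.float64(0.9517), np.float64(0.0465), np.float64(0.2553)]
```

Request:
step_arm(series=[[0,0,-12,0.0,0,0,0],[0,0,-15,0,0,0,0],[0,0,-15,0.0,0,0,0],[0,0,-15,0.01,-0.03,0,0],[1,0,-15,0.01,-0.03,0,0],[1,0,-8,0.01,-0.03,0,0],[0,0,0,0,0,0,0]])

```text
clock: 4.15
tool_pos: [0.4954, 0.1602, 0.0953]
eef_rot: [-0.166, 0.938, 0.055, 0.299]
contact_force: [-0.2, -0.6, -0.2]
opening: 1.002
finger_force: 0.0
```

Run:
```python
from h import *
goal([.487,.153,.092],20,38)
i,P,T=cloud("wrist"); cv2.imwrite("pics/w2.png",i); np.save("w2.npy",P)
```

```text
clock 4.15 shift mm [  2.6  -3.2 -18.3] rot [ 0.011 -0.044 -0.003] |rot|/.149 0.3 grasp now [0.4851 0.1564 0.1108] F [-0.2 -0.6 -0.2] open 1.002 q [ 0.23  1.27 -1.33  2.54  2.17  1.45 -0.5 ]
```

View pics/w2.png

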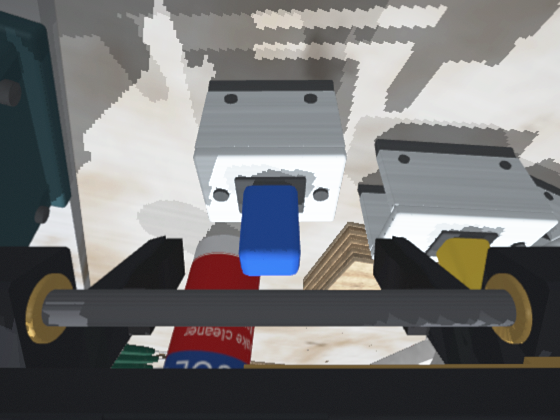

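The wrist picture shows the blue grip at (270,230), upright and centred between the fingers, with the block's front edge level at row 155. The yellow block is clear at the right. I'll lower the last 18 mm and grip.

Request:
step_arm(series=[[1,-1,-9,0,0,0,0],[1,-2,-9,0,0,0,0],[0,0,0,0,0,0,0],[0,0,0,0,0,0,0.9],[0,0,0,0,0,0,1],[0,0,0,0,0,0,1],[0,0,0,0,0,0,1],[0,0,0,0,0,0,1],[0,0,0,0,0,0,1]], force=40)

```text
clock: 5.1
tool_pos: [0.4997, 0.156, 0.0797]
eef_rot: [-0.163, 0.938, 0.056, 0.302]
contact_force: [0.7, 0.1, 0.1]
opening: 0.476
finger_force: 0.0
```

Run:
```python
from h import *
goal([.487,.153,.092],20,36)
```

```text
clock 5.1 shift mm [-2.2  0.8 -3.1] rot [-0.005 -0.007  0.002] |rot|/.149 0.1 grasp now [0.4893 0.1522 0.0951] F [0.7 0.1 0.1] open 0.476 q [ 0.24  1.31 -1.31  2.54  2.22  1.47 -0.49]
```

Request:
step_arm(series=[[-1,0,-3,0,0,0,1],[0,0,0,0,0,0,1],[0,0,0,0,0,0,1],[0,0,0,0,0,0,1],[0,0,0,0,0,0,1],[0,0,0,0,0,0,1],[0,0,15,0,0,0,1],[0,0,20,0,0,0,1],[0,0,0,0,0,0,1]])

```text
clock: 6.0
tool_pos: [0.4995, 0.1563, 0.1136]
eef_rot: [-0.163, 0.937, 0.056, 0.303]
contact_force: [0.3, -0.3, -2.3]
opening: 0.297
finger_force: 40.0
```

Run:
```python
from h import *
goal([.487,.153,.092],20,36)
```

```text
clock 6.0 shift mm [ -2.    0.5 -37. ] rot [-0.005 -0.003  0.002] |rot|/.149 0.0 grasp now [0.4891 0.1524 0.129 ] F [ 0.3 -0.3 -2.3] open 0.297 q [ 0.26  1.23 -1.36  2.53  2.14  1.42 -0.49]
```

Run:
```python
from h import *
goal([.40,.15,.25],8,10)
goal([.40,-.12,.25],0,10)
```

```text
clock 6.0 shift mm [-96.3  -5.8 117.7] rot [-0.115  0.438 -0.202] |rot|/.149 3.3 grasp now [0.4891 0.1524 0.129 ] F [ 0.3 -0.3 -2.3] open 0.297 q [ 0.26  1.23 -1.36  2.53  2.14  1.42 -0.49]
clock 6.0 shift mm [ -96.2 -276.3  117.7] rot [-0.085  0.447 -0.339] |rot|/.149 3.8 grasp now [0.4891 0.1524 0.129 ] F [ 0.3 -0.3 -2.3] open 0.297 q [ 0.26  1.23 -1.36  2.53  2.14  1.42 -0.49]
```

Request:
step_arm(series=[[0,0,20,0,0,0,1],[0,0,20,-0.016,0.06,-0.03,1],[0,0,20,-0.016,0.06,-0.03,1],[-16,0,16,-0.016,0.06,-0.03,1],[-16,0,14,-0.016,0.06,-0.03,1],[-16,0,14,-0.016,0.06,-0.03,1],[-16,0,14,-0.016,0.06,-0.03,1],[-16,-3,0,-0.016,0.06,-0.03,1],[-16,-3,0,0,0,0,1],[0,-20,0,0,0,-0.013,1],[0,-25,0,0,0,-0.013,1],[0,-25,0,0,0,-0.013,1],[0,-25,0,0,0,-0.013,1],[0,-25,0,0,0,-0.013,1],[0,-25,0,0,0,-0.013,1],[0,-25,0,0,0,-0.013,1],[0,-25,0,0,0,-0.013,1],[0,-25,0,0,0,-0.013,1],[0,-25,0,0,0,-0.013,1],[0,-20,0,0,0,-0.013,1]])

```text
clock: 8.0
tool_pos: [0.4016, -0.1174, 0.2285]
eef_rot: [0.006, 0.996, -0.003, 0.093]
contact_force: [-0.1, 0.7, -3.1]
opening: 0.287
finger_force: 40.0
```

Run:
```python
from h import *
goal([.40,-.12,.25],0,10)
goal([.43,-.2765,.25],0,36)
```

```text
clock 8.0 shift mm [ 1.7 -2.6  2.8] rot [0.004 0.013 0.012] |rot|/.149 0.1 grasp now [ 0.3981 -0.1173  0.2472] F [-0.1  0.7 -3.1] open 0.287 q [ 1.03  0.75 -1.43  2.3   1.16  0.9   0.43]
clock 8.0 shift mm [  39.5 -159.1    6.1] rot [ 0.002 -0.441  0.012] |rot|/.149 3.0 grasp now [ 0.3981 -0.1173  0.2472] F [-0.1  0.7 -3.1] open 0.287 q [ 1.03  0.75 -1.43  2.3   1.16  0.9   0.43]
```

Request:
step_arm(series=[[0,-20,0,0,0,0,1],[0,-20,0,0,-0.055,0,1],[3,-20,0,0,-0.055,0,1],[4,-20,0,0,-0.055,0.003,1],[4,-20,0,0,-0.055,0.003,1],[4,-20,0,0,-0.055,0.003,1],[4,-20,0,0,-0.055,0.003,1],[4,-19,0,0,-0.055,0,1],[4,0,0,0,-0.055,0,1],[0,0,0,0,0,0,1]])

```text
clock: 9.0
tool_pos: [0.4273, -0.2746, 0.227]
eef_rot: [0.0, 0.951, 0.001, 0.308]
contact_force: [-0.4, -0.1, -2.8]
opening: 0.29
finger_force: 40.0
```

Run:
```python
from h import *
goal([.42,-.2765,.25],0,36)
out=[]
for n in("wrist","scene","top"):
    i,P,T=cloud(n); np.save(f"{n}3.npy",P); cv2.imwrite(f"pics/{n}3.png",i); out.append(i)
a=cv2.resize(out[1][120:260,290:450],(400,350),interpolation=cv2.INTER_CUBIC);b=cv2.resize(out[2][170:245,320:440],(400,250),interpolation=cv2.INTER_CUBIC)
o=np.zeros((600,800,3),np.uint8);o[:350,:400]=a;o[:250,400:]=b;o[350:,:333]=cv2.resize(out[0],(333,250))
w=out[0]; o[250:,400:]=cv2.resize(w,(400,350))
cv2.imwrite("pics/m3.png",o)
```

```text
clock 9.0 shift mm [ 3.9 -1.9  7.7] rot [-0.001 -0.003  0.   ] |rot|/.149 0.0 grasp now [ 0.4162 -0.2746  0.2424] F [-0.4 -0.1 -2.8] open 0.29 q [ 1.5   0.92 -1.43  2.36  1.83  0.65  0.41]
```

View pics/m3.png

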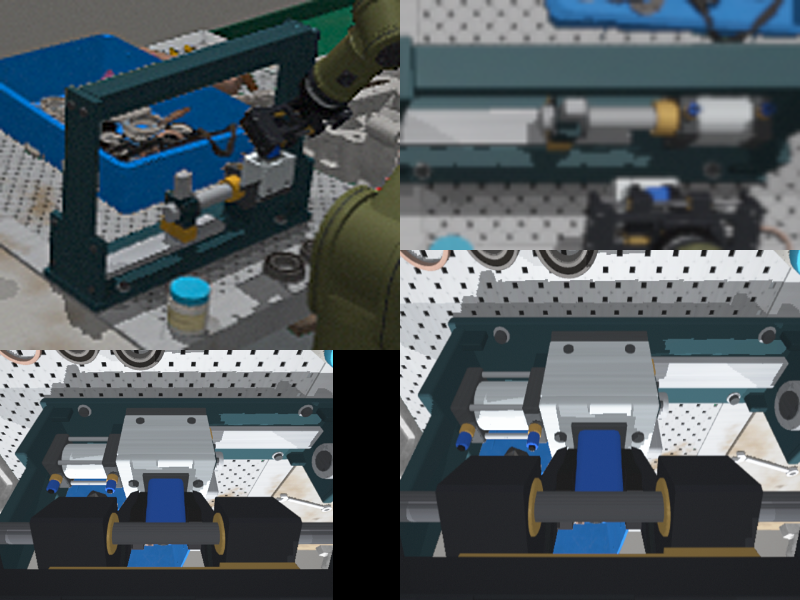

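The pictures show the blue-gripped block held upright in front of the press. The rod gap in the top crop lies between the collar at column ~590 and the brass at ~655, and the jar is untouched. I'll compute edge positions on the proper planes and check the top camera against the arm.

```bash
cat >> h.py <<'E'
def plane(uv,z,name="top"):
    c=r.get_calibration(name);K=np.array(c["intrinsics"]);D=np.array(c["dist_coeffs"]);T=np.array(c["pose"])
    p=cv2.undistortPoints(np.array(uv,float).reshape(-1,1,2),K,D).reshape(-1,2)
    d=np.c_[p[:,0],-p[:,1],-np.ones(len(p))]@T[:3,:3].T
    return T[:3,3]+d*((z-T[2,3])/d[:,2])[:,None]
E
python3 - <<'E'
from h import *
img=cv2.imread("pics/top3.png");hsv=cv2.cvtColor(img,cv2.COLOR_BGR2HSV)
print("collar",plane([[376.2,204]],.105),"gland",plane([[396.1,204]],.102))
g=(hsv[...,0]>100)&(hsv[...,0]<130)&(hsv[...,1]>120); g[:,:380]=0;g[:,420:]=0;g[:215]=0;g[:240]&=True;g[240:]=0
v,u=np.where(g);print(len(u),u.mean(),v.mean(),plane([[u.mean(),v.mean()]],.25))
P=np.load("wrist3.npy")
m=(P[...,2]>.335)&(P[...,2]<.37)&(P[...,0]>.45);q=np.load("top3.npy");
# beam front edge x vs y from top cam; base plate front edge from top cam
t=q; m=(t[...,2]>.345)&(t[...,2]<.37)&(t[...,0]>.45)&(t[...,1]<.03)&(t[...,1]>-.48)
for y in np.arange(-.45,.02,.06):
    s=t[m&(abs(t[...,1]-y)<.03)]; print(y.round(2),len(s),np.percentile(s[:,0],[3,97]).round(4))
# wrist cloud: base plate front edge at top z~.015, cylinder top
m=(P[...,2]>.008)&(P[...,2]<.025)&(P[...,0]>.44)
for y in np.arange(-.42,-.1,.04):
    s=P[m&(abs(P[...,1]-y)<.02)]
    if len(s)>20: print("base",y.round(2),len(s),np.percentile(s[:,0],[2,98]).round(4))
m=(P[...,2]>.10)&(P[...,2]<.125)&(P[...,1]<-.33)&(P[...,0]>.47); s=P[m]; print("cyl",len(s),s.min(0).round(3),s.max(0).round(3))
E
```

```text
collar [[ 0.54306159 -0.23527236  0.105     ]] gland [[ 0.54342437 -0.31745449  0.102     ]]
23 397.5652173913044 227.47826086956522 [[ 0.42244672 -0.27828986  0.25      ]]
-0.45 235 [0.5109 0.5745]
-0.39 243 [0.5174 0.5667]
-0.33 242 [0.5185 0.5673]
-0.27 242 [0.5186 0.5674]
-0.21 249 [0.5182 0.5683]
-0.15 238 [0.5185 0.5688]
-0.09 229 [0.5181 0.5642]
-0.03 231 [0.5189 0.5643]
base -0.42 2493 [0.4738 0.564 ]
base -0.38 2212 [0.474  0.5619]
base -0.34 1111 [0.4738 1.1716]
base -0.3 683 [0.4737 1.1746]
base -0.26 659 [0.4738 1.177 ]
base -0.22 665 [0.4739 0.5016]
base -0.18 1983 [0.4742 0.583 ]
base -0.14 2476 [0.4741 0.6085]
cyl 6847 [ 0.478 -0.473  0.1  ] [ 0.655 -0.348  0.125]
```

Run:
```python
from h import *
P=np.load("wrist3.npy")
m=(abs(P[...,1]+.2746)<.045)&(P[...,0]>.37)&(P[...,0]<.46)&(P[...,2]<.21)&(P[...,2]>.1);s=P[m]
print(len(s),s.min(0),s.max(0))
for z in np.arange(.15,.215,.006):
    q=s[abs(s[:,2]-z)<.003]
    if len(q)>20: print("z",z.round(3),len(q),np.percentile(q[:,0],[5,50,95]).round(4),np.percentile(q[:,1],[0.5,99.5]).round(4))
f=s[(s[:,2]>.165)&(s[:,2]<.2)&(s[:,0]<.41)]; A=np.c_[f[:,1],f[:,2],np.ones(len(f))]; print("x=a*y+b*z+c",np.linalg.lstsq(A,f[:,0],rcond=None)[0],len(f))
c=P[(P[...,2]>.085)&(P[...,2]<.12)&(P[...,1]<-.30)&(P[...,1]>-.36)&(P[...,0]>.49)&(P[...,0]<.60)]
print(np.histogram(c[:,1],bins=np.arange(-.36,-.30,.004)))
```

```text
12031 [ 0.39023657 -0.31023393  0.15132483] [ 0.39517056 -0.23992114  0.20999569]
z 0.15 72 [0.3925 0.3928 0.3934] [-0.3084 -0.2416]
z 0.156 1152 [0.3922 0.393  0.3941] [-0.3095 -0.2405]
z 0.162 810 [0.3926 0.3935 0.3944] [-0.3096 -0.2407]
z 0.168 982 [0.3916 0.3929 0.3936] [-0.3094 -0.2407]
z 0.174 1196 [0.3914 0.3929 0.3936] [-0.3094 -0.2407]
z 0.18 1210 [0.3923 0.3929 0.3936] [-0.3095 -0.2406]
z 0.186 1285 [0.3922 0.3929 0.3937] [-0.3095 -0.2407]
z 0.192 1358 [0.3922 0.3929 0.3936] [-0.3094 -0.2406]
z 0.198 1511 [0.3922 0.3929 0.3936] [-0.3095 -0.2408]
z 0.204 1605 [0.3921 0.3929 0.3936] [-0.3095 -0.2408]
z 0.21 850 [0.3922 0.393  0.3938] [-0.3094 -0.2409]
x=a*y+b*z+c [-0.0045474   0.00297423  0.39109713] 7274
(array([226, 262, 308,   7,   0,   0,   0,   0,   0,   0,   0,   0,   0,
         0]), array([-0.36 , -0.356, -0.352, -0.348, -0.344, -0.34 , -0.336, -0.332,
       -0.328, -0.324, -0.32 , -0.316, -0.312, -0.308, -0.304]))
```

Request:
step_arm(series=[[0,25,0,0,0,0,1],[0,30,0,0,0,0,1],[0,30,0,0,0,0,1],[0,25,0,0,0,0,1],[0,0,0,0,0,0,1]])

```text
clock: 9.65
tool_pos: [0.4326, -0.1621, 0.2313]
eef_rot: [-0.004, 0.951, 0.0, 0.31]
contact_force: [0.1, 0.2, -2.6]
opening: 0.291
finger_force: 40.0
```

Run:
```python
from h import *
goal([.42,-.165,.25],0,36)
i,P,T=cloud("wrist"); cv2.imwrite("pics/w4.png",i); np.save("w4.npy",P)
m=(P[...,0]>.49)&(P[...,0]<.60)&(P[...,2]>.03)&(P[...,1]<-.15)&(P[...,1]>-.40)
s=P[m]
for y in np.arange(-.36,-.19,.004):
    q=s[(abs(s[:,1]-y)<.002)]
    if len(q)>5: print(y.round(3),len(q),"zmax",np.percentile(q[:,2],98).round(4),"xmin",np.percentile(q[:,0],2).round(4))
```

```text
clock 9.65 shift mm [-1.4 -2.9  3.4] rot [ 0.001  0.001 -0.007] |rot|/.149 0.0 grasp now [ 0.4214 -0.1622  0.2466] F [ 0.1  0.2 -2.6] open 0.291 q [ 1.21  0.85 -1.47  2.56  2.    0.85 -0.13]
-0.36 504 zmax 0.1429 xmin 0.5104
-0.356 576 zmax 0.1428 xmin 0.5105
-0.352 695 zmax 0.139 xmin 0.5105
-0.348 1436 zmax 0.1136 xmin 0.5114
-0.344 437 zmax 0.1131 xmin 0.5117
-0.34 309 zmax 0.112 xmin 0.5127
-0.336 184 zmax 0.1028 xmin 0.5223
-0.332 187 zmax 0.1029 xmin 0.5219
-0.328 196 zmax 0.103 xmin 0.522
-0.324 461 zmax 0.1026 xmin 0.5226
-0.32 117 zmax 0.0951 xmin 0.5297
-0.316 122 zmax 0.0952 xmin 0.5301
-0.312 120 zmax 0.0951 xmin 0.53
-0.308 121 zmax 0.0951 xmin 0.5296
-0.304 146 zmax 0.0952 xmin 0.5274
-0.3 164 zmax 0.095 xmin 0.5248
-0.296 160 zmax 0.0952 xmin 0.5238
-0.292 164 zmax 0.0951 xmin 0.5253
-0.288 151 zmax 0.095 xmin 0.5291
-0.284 161 zmax 0.0951 xmin 0.5252
-0.28 157 zmax 0.0951 xmin 0.5266
-0.276 155 zmax 0.0951 xmin 0.5262
-0.272 161 zmax 0.0948 xmin 0.5256
-0.268 160 zmax 0.0949 xmin 0.5244
-0.264 159 zmax 0.0953 xmin 0.5278
-0.26 165 zmax 0.0952 xmin 0.5251
-0.256 159 zmax 0.0951 xmin 0.526
-0.252 161 zmax 0.0951 xmin 0.5258
-0.248 148 zmax 0.095 xmin 0.5267
-0.244 128 zmax 0.0951 xmin 0.5246
-0.24 26 zmax 0.0915 xmin 0.5237
-0.224 12 zmax 0.1497 xmin 0.5362
```

View pics/w4.png

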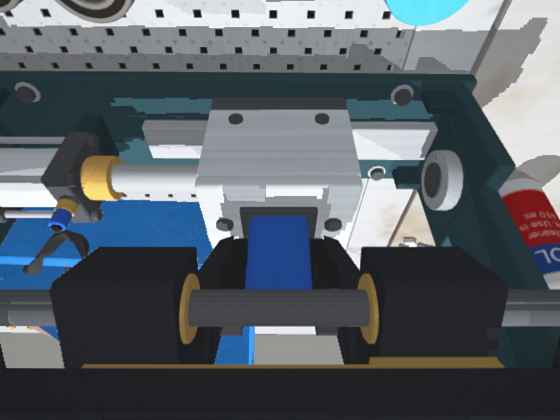

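The wrist picture shows the brass nose face at (118,178) with bare rod from there to behind the block at (197,180). From the cloud, the nose face is at y=-0.322, the rod axis at x=0.544 and the rod top at z=0.095. The gap is about 84 mm, so the short block is right.

Run:
```python
from h import *
goal([.43,-.279,.215],0,40)
goal([.536,-.279,.197],0,40)
```

```text
clock 9.7 shift mm [  10.5 -115.8  -30.4] rot [ 0.002 -0.069 -0.006] |rot|/.149 0.5 grasp now [ 0.4206 -0.1632  0.2462] F [-0.9  0.7 -1.4] open 0.289 q [ 1.21  0.85 -1.47  2.56  2.    0.85 -0.13]
clock 9.7 shift mm [ 116.5 -115.8  -48.4] rot [ 0.002 -0.069 -0.006] |rot|/.149 0.5 grasp now [ 0.4206 -0.1632  0.2462] F [-0.9  0.7 -1.4] open 0.289 q [ 1.21  0.85 -1.47  2.56  2.    0.85 -0.13]
```

Request:
step_arm(series=[[0,-23,0,0,0,0,1],[0,-23,-6,0,0,0,1],[0,-23,-8,0,-0.023,-0.002,1],[5,-23,-8,0,-0.023,-0.002,1],[6,-24,-8,0,-0.023,-0.002,1],[0,0,0,0,0,0,1]])

```text
clock: 10.3
tool_pos: [0.4406, -0.2857, 0.1984]
eef_rot: [0.006, 0.94, -0.002, 0.341]
contact_force: [-0.6, 0.2, -2.4]
opening: 0.295
finger_force: 40.0
```

Run:
```python
from h import *
goal([.43,-.279,.215],0,40)
goal([.536,-.279,.197],0,40)
```

```text
clock 10.3 shift mm [1.6 6.7 2. ] rot [-0.    -0.003  0.014] |rot|/.149 0.1 grasp now [ 0.4284 -0.2855  0.213 ] F [-0.6  0.2 -2.4] open 0.295 q [ 1.48  1.   -1.35  2.4   2.13  0.67  0.2 ]
clock 10.3 shift mm [107.6   6.7 -16. ] rot [-0.    -0.003  0.014] |rot|/.149 0.1 grasp now [ 0.4284 -0.2855  0.213 ] F [-0.6  0.2 -2.4] open 0.295 q [ 1.48  1.   -1.35  2.4   2.13  0.67  0.2 ]
```

Request:
step_arm(series=[[10,3,0,0,0,0.007,1],[14,3,-3,0,0,0.007,1],[14,0,-3,0,0,0,1],[14,0,-3,0,0,0,1],[14,0,-3,0,0,0,1],[14,0,-2,0,0,0,1],[0,0,0,0,0,0,1]])

```text
clock: 11.0
tool_pos: [0.5242, -0.2744, 0.1867]
eef_rot: [-0.005, 0.94, 0.002, 0.342]
contact_force: [0.9, 0.5, -3.0]
opening: 0.297
finger_force: 40.0
```

Run:
```python
from h import *
goal([.536,-.279,.197],0,40)
```

```text
clock 11.0 shift mm [24.1 -4.6 -4.3] rot [-0.     0.001 -0.01 ] |rot|/.149 0.1 grasp now [ 0.5119 -0.2745  0.2012] F [ 0.9  0.5 -3. ] open 0.297 q [ 1.31  1.04 -1.29  2.25  2.1   0.68  0.24]
```

Request:
step_arm(series=[[8,-2,0,0,0,-0.005,1],[8,-2,-1,0,0,-0.005,1],[8,0,-2,0,0,0,1],[0,0,0,0,0,0,1],[0,0,0,0,0,0,1]])

```text
clock: 11.5
tool_pos: [0.5457, -0.2786, 0.1831]
eef_rot: [0.0, 0.94, 0.0, 0.342]
contact_force: [-1.2, -0.1, -2.6]
opening: 0.293
finger_force: 40.0
```

Run:
```python
from h import *
goal([.536,-.279,.197],0,40)
goal([.5423,-.279,.175],0,36)
i,P,T=cloud("wrist"); cv2.imwrite("pics/w5.png",i)
goal([.536,-.279,.197],0,40)
m=(abs(P[...,1]+.279)<.045)&(P[...,0]>.48)&(P[...,0]<.56)&(P[...,2]<.18)&(P[...,2]>.1);s=P[m]
f=s[(s[:,0]<.54)]
for z in np.arange(.104,.17,.008):
    q=s[abs(s[:,2]-z)<.004]
    if len(q)>20: print("z",z.round(3),len(q),np.percentile(q[:,0],[3,50]).round(4),np.percentile(q[:,1],[0.5,99.5]).round(4))
m=(P[...,0]>.49)&(P[...,0]<.60)&(P[...,2]>.03)&(P[...,1]<-.15)&(P[...,1]>-.40);s=P[m]
for y in list(np.arange(-.334,-.31,.002))+list(np.arange(-.25,-.2,.002)):
    q=s[(abs(s[:,1]-y)<.001)]
    if len(q)>5: print(y.round(3),len(q),"zmax",np.percentile(q[:,2],98).round(4),"zmin",np.percentile(q[:,2],2).round(4))
```

```text
clock 11.5 shift mm [ 2.5 -0.4 -0.7] rot [-0.    -0.001  0.   ] |rot|/.149 0.0 grasp now [ 0.5335 -0.2786  0.1977] F [-1.2 -0.1 -2.6] open 0.293 q [ 1.27  1.05 -1.27  2.2   2.08  0.67  0.25]
clock 11.5 shift mm [  7.8  -0.4 -23.5] rot [-0.     0.069  0.   ] |rot|/.149 0.5 grasp now [ 0.5335 -0.2786  0.1977] F [-1.2 -0.1 -2.6] open 0.293 q [ 1.27  1.05 -1.27  2.2   2.08  0.67  0.25]
clock 11.55 shift mm [ 2.7 -0.4 -0.7] rot [-0.    -0.001  0.   ] |rot|/.149 0.0 grasp now [ 0.5333 -0.2786  0.1977] F [-0.2 -0.3 -3. ] open 0.288 q [ 1.27  1.05 -1.27  2.2   2.08  0.67  0.25]
z 0.104 458 [0.5158 0.517 ] [-0.3239 -0.234 ]
z 0.112 1478 [0.5158 0.5168] [-0.3135 -0.2447]
z 0.12 1137 [0.5142 0.5158] [-0.3134 -0.2447]
z 0.128 1565 [0.5136 0.5151] [-0.3135 -0.2449]
z 0.136 1637 [0.5138 0.5146] [-0.3136 -0.2448]
z 0.144 1815 [0.5131 0.514 ] [-0.3135 -0.2449]
z 0.152 1987 [0.5125 0.5134] [-0.3137 -0.245 ]
z 0.16 2222 [0.512  0.5129] [-0.3134 -0.2449]
z 0.168 6853 [0.5119 0.5196] [-0.3134 -0.2449]
-0.334 237 zmax 0.1027 zmin 0.0735
-0.332 233 zmax 0.1027 zmin 0.0733
-0.33 263 zmax 0.1028 zmin 0.0737
[... 506 characters left out ...]
zmin 0.03
-0.24 89 zmax 0.0884 zmin 0.03
-0.238 448 zmax 0.1033 zmin 0.0301
-0.236 292 zmax 0.1053 zmin 0.0301
-0.234 294 zmax 0.1059 zmin 0.0301
-0.232 311 zmax 0.1056 zmin 0.0301
-0.23 307 zmax 0.1058 zmin 0.0301
-0.228 308 zmax 0.1057 zmin 0.0301
-0.226 990 zmax 0.1052 zmin 0.0305
-0.224 1526 zmax 0.1486 zmin 0.0391
-0.222 776 zmax 0.1498 zmin 0.0405
-0.22 708 zmax 0.1498 zmin 0.0401
-0.218 685 zmax 0.15 zmin 0.0388
-0.216 664 zmax 0.1499 zmin 0.0385
-0.214 691 zmax 0.1499 zmin 0.0392
-0.212 667 zmax 0.1498 zmin 0.0387
-0.21 674 zmax 0.1499 zmin 0.0392
-0.208 682 zmax 0.1499 zmin 0.0388
-0.206 666 zmax 0.1499 zmin 0.0382
-0.204 683 zmax 0.1499 zmin 0.0393
-0.202 777 zmax 0.2362 zmin 0.039
```

Request:
step_arm(series=[[3,0,-8,0,0.023,0,1],[3,0,-8,0,0.023,0,1],[2,0,-8,0,0.023,0,1],[0,0,-5,0,0,0,1],[0,0,0,0,0,0,1]])

```text
clock: 12.05
tool_pos: [0.5536, -0.2785, 0.1532]
eef_rot: [0.0, 0.951, 0.0, 0.308]
contact_force: [-0.6, -0.1, -2.0]
opening: 0.293
finger_force: 40.0
```

Run:
```python
from h import *
goal([.5423,-.279,.1315],0,36)
```

```text
clock 12.05 shift mm [ -0.1  -0.5 -37.1] rot [-0.001 -0.001  0.   ] |rot|/.149 0.0 grasp now [ 0.5424 -0.2785  0.1686] F [-0.6 -0.1 -2. ] open 0.293 q [ 1.21  1.06 -1.2   2.15  2.01  0.66  0.3 ]
```

Request:
step_arm(series=[[0,0,-7,0,0,0,1],[0,0,-8,0,0,0,1],[0,0,-8,0,0,0,1],[0,0,-8,0,0,0,1],[0,0,-4,0,0,0,1],[0,0,-1,0,0,0,1],[0,0,0,0,0,0,1]])

```text
clock: 12.75
tool_pos: [0.5538, -0.2786, 0.1182]
eef_rot: [0.0, 0.951, 0.0, 0.309]
contact_force: [-0.2, 0.4, -2.3]
opening: 0.289
finger_force: 40.0
```

Run:
```python
from h import *
goal([.5423,-.279,.1305],0,36)
```

```text
clock 12.75 shift mm [-0.4 -0.4 -3. ] rot [-0.001  0.     0.   ] |rot|/.149 0.0 grasp now [ 0.5427 -0.2786  0.1335] F [-0.2  0.4 -2.3] open 0.289 q [ 1.2   1.15 -1.2   2.17  2.11  0.72  0.26]
```

Request:
step_arm(series=[[0,0,-1,0,0,0,1],[0,0,-1,0,0,0,1],[0,0,-1,0,0,0,1],[0,0,0,0,0,0,1]])

```text
clock: 13.15
tool_pos: [0.5538, -0.2788, 0.1153]
eef_rot: [0.0, 0.951, -0.0, 0.309]
contact_force: [0.2, 0.2, -3.4]
opening: 0.289
finger_force: 40.0
```

Request:
step_arm(series=[[0,0,-1,0,0,0,1],[0,0,-1,0,0,0,1],[0,0,0,0,0,0,1]])

```text
clock: 13.45
tool_pos: [0.5541, -0.2787, 0.1141]
eef_rot: [-0.0, 0.951, -0.0, 0.31]
contact_force: [-2.3, 0.1, 2.8]
opening: 0.293
finger_force: 40.0
```

Request:
step_arm(series=[[0,0,0,0,0,0,0.6],[0,0,1,0,0,0,0.57],[0,0,0,0,0,0,0.57],[-6,0,2,0,0,0,0.57],[-10,0,3,0,0,0,0.57],[-15,0,4,0,0,0,0.57],[-20,0,4,0,0,0,0.57],[-20,0,4,0,0,0,0.57],[-15,0,4,0,0,0,0.57],[0,0,0,0,0,0,0.57]])

```text
clock: 14.45
tool_pos: [0.4654, -0.2788, 0.1353]
eef_rot: [0.0, 0.951, -0.0, 0.308]
contact_force: [0.4, 0.4, -0.6]
opening: 0.431
finger_force: 0.0
```

Run:
```python
from h import *
i,P,T=cloud("wrist"); cv2.imwrite("pics/w6.png",i)
m=(abs(P[...,1]+.279)<.05)&(P[...,0]>.50)&(P[...,0]<.60)&(P[...,2]<.16)&(P[...,2]>.03);s=P[m]
for z in np.arange(.04,.16,.008):
    q=s[abs(s[:,2]-z)<.004]
    if len(q)>20: print("z",z.round(3),len(q),np.percentile(q[:,0],[3,50]).round(4),np.percentile(q[:,1],[0.5,99.5]).round(4))
goal([.543,-.18,.135],0,36)
m=(P[...,2]>.12)&(P[...,2]<.16)&(P[...,0]>.52)&(P[...,0]<.57)&(P[...,1]>-.24)&(P[...,1]<-.15);s=P[m];print("dog",len(s),np.percentile(s,[1,99],axis=0).round(4))
```

```text
z 0.04 341 [0.5177 0.5189] [-0.3138 -0.245 ]
z 0.048 752 [0.5185 0.5196] [-0.3137 -0.2449]
z 0.056 787 [0.5177 0.5192] [-0.3138 -0.2375]
z 0.064 974 [0.5179 0.5194] [-0.3253 -0.2311]
z 0.072 1155 [0.5184 0.5196] [-0.3284 -0.2295]
z 0.08 1360 [0.5185 0.5197] [-0.3284 -0.2298]
z 0.088 1183 [0.5185 0.5197] [-0.3284 -0.2293]
z 0.096 852 [0.5186 0.5198] [-0.3061 -0.2526]
z 0.104 2389 [0.5194 0.5323] [-0.3094 -0.2494]
z 0.112 431 [0.5337 0.5351] [-0.2919 -0.2664]
z 0.12 244 [0.5339 0.5349] [-0.2917 -0.2665]
z 0.144 341 [0.5369 0.5423] [-0.2917 -0.2668]
clock 14.5 shift mm [ 87.1  99.1 -15.9] rot [ 0.    -0.     0.001] |rot|/.149 0.0 grasp now [ 0.4559 -0.2791  0.1509] F [0.9 0.9 0.7] open 0.428 q [ 1.35  1.11 -1.25  2.35  2.16  0.75  0.2 ]Traceback (most recent call last):
  File "<stdin>", line 8, in <module>
    return _quantile_unchecked(
        a, q, axis, out, overwrite_input, method, keepdims, weights)
    return _ureduce(a,
                    func=_quantile_ureduce_func,
    ...<5 lines>...
                    overwrite_input=overwrite_input,
                    method=method)
    r = func(a, **kwargs)
    result = _quantile(arr,
                       quantiles=q,
    ...<2 lines>...
                       out=out,
                       weights=wgt)
    slices_having_nans = np.isnan(arr[-1, ...])
                                  ~~~^^^^^^^^^
IndexError: index -1 is out of bounds for axis 0 with size 0
```

View pics/w6.png

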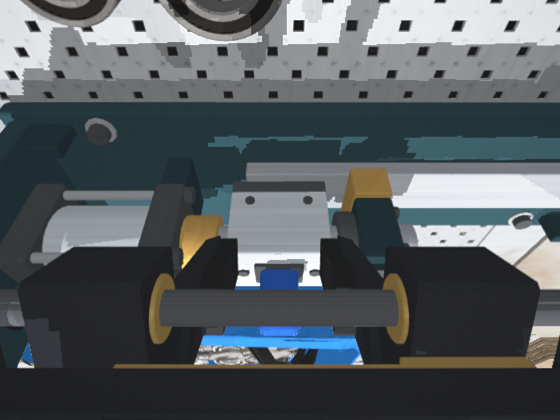

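The picture shows the block astride the rod at (280,215), grip up at (280,300), between the brass nose at (203,235) and the collar at (345,230). Now I'll shut the fingers and go round to the dog's far side.

Request:
step_arm(series=[[0,5,0,0,0,0,1],[5,15,0,0,0,0,1],[6,18,0,0,0,0,1],[6,18,0,0,0,0,1],[6,18,0,0,0,0,1],[6,18,0,0,0,0,1],[4,18,0,0,0,0,1],[0,14,0,0,0,0,1],[0,0,0,0,0,0,1],[0,0,0,0,0,0,1]])

```text
clock: 15.5
tool_pos: [0.5013, -0.1543, 0.1352]
eef_rot: [-0.0, 0.951, 0.0, 0.309]
contact_force: [-0.5, -1.1, -1.0]
opening: 0.005
finger_force: 0.0
```

Run:
```python
from h import *
goal([.541,-.155,.143],0,36)
i,P,T=cloud("wrist"); 
m=(P[...,2]>.12)&(P[...,2]<.16)&(P[...,0]>.52)&(P[...,0]<.57)&(P[...,1]>-.24)&(P[...,1]<-.19);s=P[m];print("dog",len(s),np.percentile(s,[1,99],axis=0).round(4) if len(s) else 0)
```

```text
clock 15.5 shift mm [50.8 -0.7 -7.6] rot [-0.     0.    -0.001] |rot|/.149 0.0 grasp now [ 0.4901 -0.1543  0.1506] F [-0.5 -1.1 -1. ] open 0.005 q [ 1.01  1.15 -1.35  2.48  2.18  1.11 -0.16]
dog 0 0
```

Request:
step_arm(series=[[12,0,0,0,0,0,1],[15,0,-2,0,0,0,1],[15,0,-3,0,0,0,1],[9,0,-2,0,0,0,1],[0,-10,0,0,0,0,1],[0,-8,0,0,0,0,1],[0,-2,0,0,0,0,1],[0,-2,0,0,0,0,1],[0,0,0,0,0,0,1]])

```text
clock: 16.45
tool_pos: [0.5513, -0.1772, 0.1283]
eef_rot: [0.0, 0.951, -0.0, 0.309]
contact_force: [0.2, 0.3, 0.7]
opening: 0.001
finger_force: 0.0
```

Request:
step_arm(series=[[0,-2,0,0,0,0,1],[0,-2,0,0,0,0,1],[0,-2,0,0,0,0,1],[0,-2,0,0,0,0,1],[0,-1,0,0,0,0,1]])

```text
clock: 16.95
tool_pos: [0.5517, -0.1838, 0.1284]
eef_rot: [-0.001, 0.951, 0.002, 0.309]
contact_force: [1.7, 4.8, -0.8]
opening: 0.004
finger_force: 2.4
```

Request:
step_arm(series=[[0,-1,0,0,0,0,1],[0,-1,0,0,0,0,1],[0,-1,0,0,0,0,1],[0,-1,0,0,0,0,1],[0,-1,0,0,0,0,1],[0,-1,0,0,0,0,1]])

```text
clock: 17.55
tool_pos: [0.5517, -0.1895, 0.1284]
eef_rot: [-0.001, 0.951, 0.002, 0.309]
contact_force: [2.2, 5.5, -1.4]
opening: 0.005
finger_force: 2.4
```

Request:
step_arm(series=[[0,-1,0,0,0,0,1],[0,-1,0,0,0,0,1],[0,-1,0,0,0,0,1],[0,-1,0,0,0,0,1]])

```text
clock: 17.95
tool_pos: [0.5517, -0.1927, 0.1284]
eef_rot: [-0.002, 0.951, 0.003, 0.309]
contact_force: [1.5, 7.5, -2.0]
opening: 0.008
finger_force: 3.1
```

Request:
step_arm(series=[[0,-1,0,0,0,0,1],[0,-1,0,0,0,0,1],[0,-1,0,0,0,0,1]])

```text
clock: 18.25
tool_pos: [0.5517, -0.1957, 0.1284]
eef_rot: [-0.002, 0.951, 0.003, 0.309]
contact_force: [1.5, 7.1, -1.8]
opening: 0.003
finger_force: 3.1
```

Request:
step_arm(series=[[0,-1,0,0,0,0,1],[0,-1,0,0,0,0,1],[0,0,0,0,0,0,1]])

```text
clock: 18.55
tool_pos: [0.5517, -0.1975, 0.1285]
eef_rot: [-0.002, 0.951, 0.003, 0.309]
contact_force: [1.4, 6.9, -1.9]
opening: 0.005
finger_force: 3.3
```

Request:
step_arm(series=[[0,-1,0,0,0,0,1],[0,-1,0,0,0,0,1],[0,0,0,0,0,0,1]])

```text
clock: 18.85
tool_pos: [0.5516, -0.1975, 0.1286]
eef_rot: [-0.003, 0.951, 0.005, 0.309]
contact_force: [3.0, 10.2, -3.8]
opening: 0.01
finger_force: 4.9
```

Request:
step_arm(series=[[0,-1,0,0,0,0,1],[0,-1,0,0,0,0,1],[0,0,0,0,0,0,1]])

```text
clock: 19.15
tool_pos: [0.5515, -0.1975, 0.1286]
eef_rot: [-0.004, 0.951, 0.007, 0.309]
contact_force: [3.9, 13.4, -5.7]
opening: 0.005
finger_force: 6.6
```

Request:
step_arm(series=[[0,2,0,0,0,0,1],[0,2,0,0,0,0,1],[0,3,0,0,0,0,1],[0,5,0,0,0,0,1],[0,8,0,0,0,0,1],[-8,4,1,0,0,0,1],[-14,0,2,0,0,0,1],[-16,0,3,0,0,0,1],[-16,-15,3,0,0,0,1],[-12,-22,3,0,0,0,1],[-8,-24,3,0,0,0,1],[-4,-24,3,0,0,0,1],[0,0,0,0,0,0,1],[0,0,0,0,0,0,1]])

```text
clock: 20.55
tool_pos: [0.4733, -0.2657, 0.1464]
eef_rot: [0.001, 0.951, -0.0, 0.309]
contact_force: [-0.1, -0.8, 0.4]
opening: 0.005
finger_force: 0.0
```

Run:
```python
from h import *
goal([.47,-.24,.16],0,36)
i,P,T=cloud("wrist"); cv2.imwrite("pics/w7.png",i)
m=(P[...,0]>.51)&(P[...,0]<.60)&(P[...,2]>.03)&(P[...,1]<-.15)&(P[...,1]>-.40);s=P[m]
for y in list(np.arange(-.330,-.312,.002))+list(np.arange(-.266,-.244,.002)):
    q=s[(abs(s[:,1]-y)<.001)]
    if len(q)>5: print(y.round(3),len(q),"x",np.percentile(q[:,0],[2,50]).round(4),"z",np.percentile(q[:,2],[2,98]).round(4))
i,_=r.snapshot("scene"); t,_=r.snapshot("top")
o=np.zeros((600,800,3),np.uint8);o[:300]=cv2.resize(cv2.imread("pics/w7.png")[130:340],(800,300))
o[300:,:400]=cv2.resize(i[120:260,250:437],(400,300));o[300:,400:]=cv2.resize(t[160:260,310:443],(400,300));cv2.imwrite("pics/m7.png",o)
```

```text
clock 20.55 shift mm [ 7.9 25.7 -1.7] rot [ 0.    -0.     0.001] |rot|/.149 0.0 grasp now [ 0.4621 -0.2657  0.1617] F [-0.1 -0.8  0.4] open 0.005 q [ 1.32  1.09 -1.28  2.36  2.14  0.77  0.18]
-0.33 145 x [0.522  0.5258] z [0.0677 0.1017]
-0.328 148 x [0.5219 0.5255] z [0.0675 0.1014]
-0.326 136 x [0.522  0.5257] z [0.0674 0.1015]
-0.324 101 x [0.5217 0.5244] z [0.0726 0.1017]
-0.322 152 x [0.5187 0.5201] z [0.043  0.1028]
-0.32 227 x [0.5186 0.5198] z [0.0421 0.1033]
-0.318 242 x [0.5185 0.5198] z [0.0424 0.1035]
-0.316 235 x [0.5186 0.5199] z [0.0426 0.1033]
-0.314 242 x [0.5183 0.5198] z [0.0427 0.1033]
-0.312 236 x [0.5183 0.5199] z [0.0426 0.1032]
-0.266 230 x [0.5173 0.5197] z [0.036  0.1029]
-0.264 219 x [0.5184 0.5198] z [0.0306 0.1031]
-0.262 213 x [0.5186 0.5198] z [0.0307 0.1032]
-0.26 219 x [0.5187 0.5198] z [0.0416 0.1031]
-0.258 215 x [0.5186 0.5198] z [0.0304 0.1032]
-0.256 219 x [0.5185 0.5198] z [0.0411 0.1032]
-0.254 208 x [0.5187 0.5198] z [0.0317 0.1027]
-0.252 144 x [0.5192 0.5218] z [0.0301 0.1009]
-0.25 152 x [0.5187 0.5224] z [0.0301 0.0997]
-0.248 157 x [0.519  0.5225] z [0.03   0.1005]
-0.246 160 x [0.5191 0.5231] z [0.0301 0.1012]
-0.244 165 x [0.5189 0.5232] z [0.03  0.103]
```

View pics/m7.png

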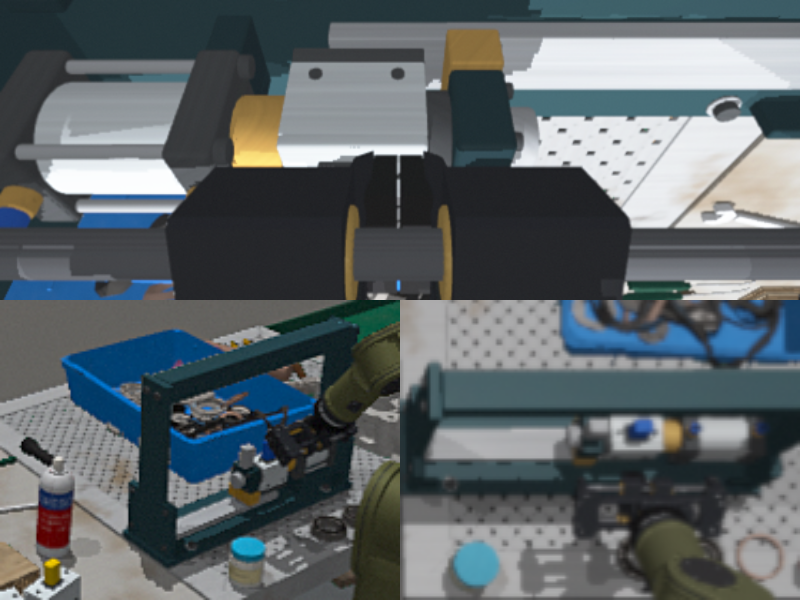

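The final picture shows the block (350,105 in the wrist crop) tight between the brass nose (257,130) and the collar (437,130). There is no gap on either side: the block spans y -0.322 to -0.252, which is its 70 mm. The can and jar are still standing, and the robot touches nothing, so I'm handing in.

```bash
python3 -c "
from plant import r
print(r.finish_job())"
```

```text
the job is handed in; nothing more can be done
None
```

I hung the short, blue-gripped block (the longest that fits the 84 mm gap) on the rod, pushed the crosshead back gently until it was nipped with no visible gap, let go and handed the job in at about 21 s, with the can and jar still standing.

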